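# Swing the card tray home under the desk riser

## Task

The wooden card tray has been left sticking out from the little desk riser, the slot at its corner standing on the riser's round steel leg. Keep that corner on the leg and the tray flat on the desk, and push its far corner round about a quarter turn until the tray is under the riser with its long side against the rubber stop; press it home against the stop firmly but gently (about 10 N), then let go and leave it there. Do not disturb the other things on the desk and on the riser.

Things in the scene. Friction and masses are not known exactly. Their poses are not given: they have to be found in the camera images.
- riser: small pale-wood desk riser, fixed. Origin on the axis of its round steel leg at desk level; x to its back panel (away from the robot and right), y along the panel (away and left), z up. Leg 16 mm diameter, desk to board. Back panel: face at x +31 mm, y 19 to 145. Side panel: y 135 to 145, x -13 to +43 mm. Nothing stands below the board's front edge
- board_front (a point): middle of the lower front edge of the riser's board, 150 mm over the desk. The board is 12 mm thick and spans x -103 to +43, y -18 to +148 mm of the riser. With the tray home the face to push is 28 mm behind this edge, so an upright gripper hits the board: reach under it with the fingers pointing down and forward (riser's +x), tilted 35 to 45 degrees
- leg (a point): point on the axis of the riser's round steel leg, 30 mm over the desk; axes as the riser's. The tray pivots on this leg
- stop (a point): centre of the front face of the black rubber stop on the back panel (36 mm wide, 12 to 48 mm over the desk), 30 mm over the desk, at x +16, y +85 mm of the riser; axes as the riser's. It is firm; it must not be pressed with more than 35 N
- card_tray: loose wooden tray of index cards with coloured tabs, 0.35 to 0.7 kg, flat on the desk; spans x -75 to +15, y -5 to +120 mm, 60 mm high. Origin: centre of the slot at its corner (on the leg's axis), at the underside; z up. At the start it is turned 70 to 92 degrees about +z from the riser; at home its axes are parallel to the riser's, so it swings clockwise seen from above
- slot (a point): centre of the slot at the tray's corner, 30 mm up; axes as the tray's. The slot is 18 mm wide (x -9 to +9), full height, open at the tray's end (-y) and ends at y +9 mm; the leg stands in it with 1 mm play. The tray can only come off the leg by moving along its own +y
- push_face (a point): point on the tray's long outer face x = -75 mm (the one with the brass label frame), 100 mm from the slot, 30 mm up; axes as the tray's. Push here along the tray's +x, in small arcs about the leg; sliding takes about 2 to 6 N. Pushed nearer the slot, a finger can stick to the face and jam the tray on the leg
- stop_face (a point): point on the tray's other long face x = +15 mm, 85 mm from the slot, 30 mm up: it comes to bear on the stop; axes as the tray's
- label_roll: bystander: roll of blank white labels, 54 mm diameter, 40 mm high, standing on the riser's board; origin under its centre
- stamp: bystander: wooden hand stamp, 25 x 44 x 77 mm high, standing on the riser's board; origin under its centre
- stapler: bystander: grey stapler, 34 x 138 x 50 mm, far right near the desk's front edge; origin under its centre
- masking_tape: bystander: roll of masking tape, 104 mm diameter, 25 mm high, lying flat left behind the riser; origin under its centre
- marker: bystander: blue and white marker pen, 135 mm long, lying right of the work near the desk's front edge; origin under its centre
- ink_pad: bystander: red and grey ink pad tin, 72 x 106 x 16 mm, lying flat left of the work near the desk's front; origin under its centre
There are look-alikes about, which are no part of the job. Of the things that look like the riser, the larger one is meant.

How it is judged:
By the outcome, as a careful person would: the job done as asked, in the order asked, and still so for the second after the job is handed in, with the robot touching nothing.
It also fails if it takes over 48 s, if anything falls off the work surface, if the arm or the gripper's body presses on something with over 40 N, if the wrist force passes 120 N, or if a joint passes its speed limit or range.

## Robot

A 6-joint arm with a two-finger parallel gripper is mounted at the origin on a cart in front of the work surface, level with it; the furniture and walls round the work are solid. World frame = base frame: x ahead of the robot, y to its left, z up, the work surface at z = 0. Lengths are in m, angles in rad, forces in N, time in s.
With the tool pointing down it reaches from about 0.275 to 0.775 m from the base axis. Payload 14.6 kg.
Tool frame: the origin (TCP) lies at the centre of the arm's flange, where the gripper is bolted on; the fingertips stand 173 mm ahead of it and the grasp point (between the pads) lies 155 mm ahead of it; z points along the fingers, y is the line along which they close (so a half turn about z gives the same grasp; the last joint's range is limited). The gripper opens to 85 mm and grips with 20 to 120 N. Pads are 22 mm wide; open, the fingers measure 114 mm over their backs; the gripper's body (76 mm by 85 mm) begins 54 mm behind the grasp point. The pads swing forward as they close: fully open they stand 13 mm farther back than shut.
Start: joints at [1.162, 0.263, -0.048, 1.259, 0, 1.415], TCP at [0.132, 0.508, 0.405] pointing down, gripper open.
Joint ranges: [-2.65, 2.65], [-0.89, 1.7], [-1.18, 1.37], [-2.13, 2.11], [-1.35, 1.29], [-3.14, 3.14]. Speed limits (rad/s): [1.89, 1.89, 2.57, 2.79, 3.14, 3.14].

## Interface

Orientations are given as a unit quaternion [x, y, z, w].
In Python, from station import bot gives the robot as it stands. Calls block until the motion is done:
- bot.goto(position, orientation): joint-space move of the TCP to a pose.
- bot.move_straight(position, orientation=None, speed=0.15, contact_N=None): straight line of the TCP; orientation=None keeps the orientation; speed is the mean speed in m/s. With contact_N (N) it stops when the force on the tool has changed by that much, and returns True; else False.
- bot.set_joints(angles): joint-space move.
- bot.gripper_to(opening): finger opening in m; the grip force is fixed at half the most; returns when the fingers have stopped.
- bot.hold(seconds).
- bot.ik(position, orientation): joint angles nearest the present ones, or None.
- bot.get_state(): the state.
- bot.capture(name): name is "scene" or "top" or "wrist"; returns the picture (480x640x3 uint8, red, green, blue); there is no depth.
- bot.camera_model(name): a dict with "intrinsics" (3x3 intrinsics, pixels), "rvec" (rotation vector, rad) and "tvec" (3), from world to camera coordinates, as OpenCV has them; the wrist camera has in their place "mount" (4x4, takes a point from camera to tool coordinates, whose origin is the TCP and whose axes are the flange's). Camera axes: x right, y down, z forward; pixel columns grow to the right and rows downward; lengths in m; the calibration is good to about 2 mm. A picture is of the moment at which its call begins: read the wrist's pose just before it. camera_model takes no time and is no camera call.
A pose or a line that the arm cannot do raises bot.Unreachable and nothing moves.
- bot.sign_off(): hands the job in; it is judged then, once.
The state is a dict: "clock": time; "q": joint angles; "qd": joint speeds; "effort": joint torques, N m; "position": TCP position; "tool_rot": TCP orientation; "force": force on the tool from outside, world axes, zero at the start; "wrist_torque": the same for the moment, N m; "finger_gap": finger opening in m; "grasp_force": force on a finger pad.
Only numpy, scipy, OpenCV 4.12 (cv2) and the standard library are available. Lean on these libraries where they do the work, as an engineer would, in place of code of your own. Each camera call takes 0.05 s, during which the arm holds its last target. There are 200 camera calls.

## Working session

There is one attempt and no reset: what is moved stays moved. The work goes in short steps, each a Python script; the robot and the scene stay as the last script left them, time stands still between calls to the robot, and variables do not carry over. Pictures are saved under pics/ and viewed, at most 10 in all, crops included, and the job is handed in when it is done.

```bash
mkdir -p pics; ls; python3 - <<'E'
from station import bot
import cv2
for n in("scene","top"):
    cv2.imwrite(f"pics/{n}0.png",bot.capture(n)[:,:,::-1])
    m=bot.camera_model(n);print(n,m)
print(bot.get_state())
E
```

```text
pics
scene {'intrinsics': array([[530.05345451,   0.        , 323.51071988],
       [  0.        , 530.05345451, 244.89741566],
       [  0.        ,   0.        ,   1.        ]]), 'rvec': array([ 2.37206814, -0.65723578,  0.2120679 ]), 'tvec': array([-0.38337361,  0.36472927,  1.12929364])}
top {'intrinsics': array([[486.25932856,   0.        , 323.67527499],
       [  0.        , 486.25932856, 237.90916631],
       [  0.        ,   0.        ,   1.        ]]), 'rvec': array([ 2.0994795 , -2.15695839,  0.1434185 ]), 'tvec': array([0.15153164, 0.55812334, 1.35017889])}
{'clock': 0.1, 'q': array([ 1.16171941e+00,  2.63477597e-01, -4.88682213e-02,  1.25939486e+00,
       -2.02830940e-05,  1.41547893e+00]), 'qd': array([ 0.00014889,  0.00055155,  0.00079631, -0.00066265, -0.00049377,
       -0.00151985]), 'effort': array([ 3.59974998e-03, -6.38575816e+01,  3.85064864e+01,  1.00019277e-02,
       -8.19245770e-05,  9.78978562e-06]), 'position': array([0.13178188, 0.5081073 , 0.40427373]), 'tool_rot': array([ 1.26539589e-01,  9.91961446e-01, -4.56323292e-04, -1.21744735e-04]), 'force': array([ 0.41043303, -0.20181683,  0.0487718 ]), 'wrist_torque': array([ 0.01498111,  0.00624076, -0.01534764]), 'grasp_force': 0.0, 'finger_gap': 0.08575403652809965}
```

View pics/scene0.png

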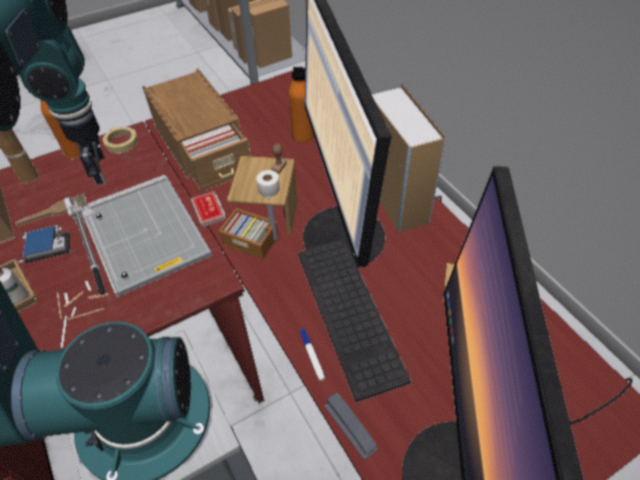

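View pics/top0.png

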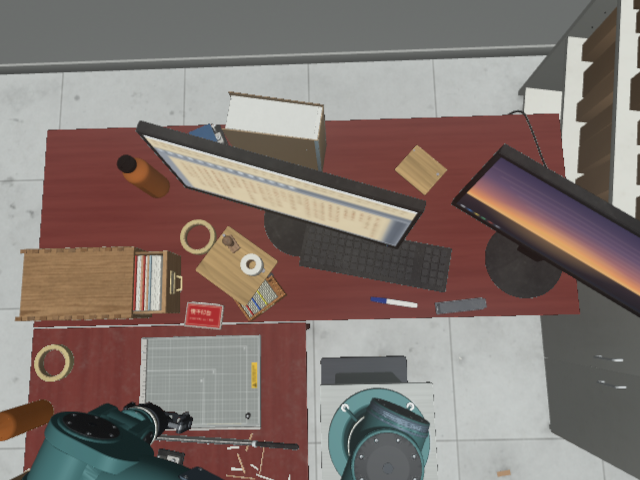

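The scene picture shows the riser with its label roll at about (265,180), the tray with coloured tabs sticking out at (247,232) and the ink pad at (208,208). In the top view the riser is at (237,262), the tray at (262,297) and the label roll at (251,264).

Look-alikes:
- **Riser:** (237,262) in top, versus a smaller board at (421,170). I choose the larger one.
- **Tray:** (262,297) in top, versus the big file box at (100,283). I choose the small one on the leg.
- **Tape:** two rolls, at (198,237) and (53,362).

Next I take close crops.

```bash
python3 - <<'E'
import cv2,numpy as np
a=cv2.imread("pics/scene0.png")[145:265,190:310];b=cv2.imread("pics/top0.png")[215:335,180:300]
f=lambda i:cv2.resize(i,(400,400)if 0 else(396,396),interpolation=cv2.INTER_CUBIC)
c=np.hstack([f(a),f(b)])
for k in range(0,120,20):
    for o,(x0,y0) in((0,(190,145)),(396,(180,215))):
        p=int(k*3.3);cv2.putText(c,str(x0+k),(o+p,8),0,.3,(255,255,255),1);cv2.putText(c,str(y0+k),(o,p+12),0,.3,(0,255,255),1)
        cv2.line(c,(o+p,0),(o+p,395),(255,255,255) if 0 else (120,120,120),1);cv2.line(c,(o,p),(o+395,p),(120,120,120),1)
cv2.imwrite("pics/crop1.png",c)
E
```

```text
(no output)
```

View pics/crop1.png

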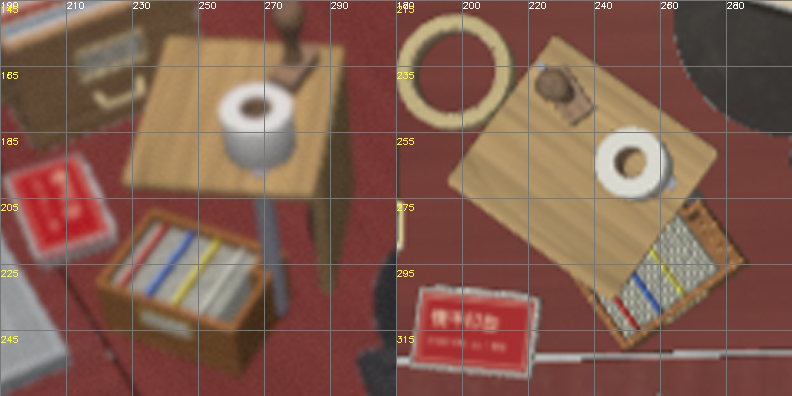

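The crop shows the board corners in top at about (228,226), (277,261), (245.5,306) and (196,270). The tray's push-face top corners are at (285,294) and (250,320.5), and its label frame faces front right. The large riser and the tray on its leg are confirmed. Next I work out the poses.

```bash
cat > h.py <<'E'
from station import bot
import numpy as np, cv2, json
from scipy.spatial.transform import Rotation as R
def ray(n,px,z):
    m=bot.camera_model(n); M=cv2.Rodrigues(m["rvec"])[0]
    d=M.T@np.linalg.solve(m["intrinsics"],[*px,1.]); o=-M.T@m["tvec"]
    return (o+d*(z-o[2])/d[2])[:2]
def fit2(a,b):  # rigid 2D: b = R a + t
    a,b=np.array(a),np.array(b); A,B=a-a.mean(0),b-b.mean(0)
    th=np.arctan2((A[:,0]*B[:,1]-A[:,1]*B[:,0]).sum(),(A*B).sum())
    r=np.array([[np.cos(th),-np.sin(th)],[np.sin(th),np.cos(th)]]); t=b.mean(0)-r@a.mean(0)
    return th,t,np.linalg.norm(a@r.T+t-b,axis=1)
E
python3 - <<'E'
from h import *
crn=np.array([[43,148],[43,-18],[-103,-18],[-103,148]])/1e3
pt=[(228.2,226.2),(277.3,261.1),(245.5,305.9),(196,270.2)]
# scene crop px: corners (x43,y148),(43,-18),(-103,-18),(-103,148)
c=lambda x,y:(190+x/3.3,145+y/3.3)
ps=[c(168,37),c(344,45),c(314,198-3),c(123,185)]
for n,p in(("top",pt),("scene",ps)):
    w=[ray(n,q,.162) for q in p]; th,t,e=fit2(crn,w); print(n,np.degrees(th),t,e)
# tray corners top at 60mm: (-75,-5),(-75,120)
for n,p in(("top",[(285.2,294.4),(250.3,320.5)]),("scene",[c(240,328),c(97,285)])):
    w=np.array([ray(n,q,.06) for q in p]);d=w[1]-w[0]
    th=np.arctan2(d[1],d[0])-np.pi/2
    r=np.array([[np.cos(th),-np.sin(th)],[np.sin(th),np.cos(th)]])
    print(n,w,np.linalg.norm(d),np.degrees(th),"leg",w[0]-r@[-.075,-.005],w[1]-r@[-.075,.120])
E
```

```text
top -36.411640193725944 [0.46233994 0.29337182] [0.00254272 0.0034689  0.00285094 0.00313127]
scene 53.969350075738305 [0.54958924 0.34647949] [0.01559778 0.01552748 0.01535829 0.01521384]
top [[0.40301213 0.24767701]
 [0.33346104 0.3457243 ]] 0.12021074790708108 35.35046798336011 leg [0.46129137 0.29514837] [0.46406232 0.29124212]
scene [[0.41261989 0.24633416]
 [0.33578199 0.34504007]] 0.12508764201094905 37.89907415970174 leg [0.46873058 0.29635006] [0.46867674 0.29641922]
```

```bash
cat >> h.py <<'E'
def Rz(a): return np.array([[np.cos(a),-np.sin(a)],[np.sin(a),np.cos(a)]])
def pose(leg,psi,al,tilt=np.radians(40),back=0.,y=.100,flip=1,h=.030):
    """TCP pose so that the closed finger tips touch tray point (-75,y,h) with tray at
    riser yaw psi + al; back = stand-off along tray -x"""
    a=psi+al; c=leg+Rz(a)@[-.075-back,y]
    f=np.array([*(Rz(a)@[1,0]),0]); u=np.array([0,0,1.])
    z=np.sin(tilt)*f-np.cos(tilt)*u; x=flip*(np.cos(tilt)*f+np.sin(tilt)*u); yy=np.cross(z,x)
    tip=np.array([*c,h])-flip*x*.011
    return tip-.173*z, R.from_matrix(np.c_[x,yy,z]).as_quat()
E
python3 - <<'E'
from h import *
crn=np.array([[43,148],[43,-18],[-103,-18],[-103,148]])/1e3
c=lambda x,y:(190+x/3.3,145+y/3.3)
w=[ray("scene",q,.162) for q in (c(344,45),c(314,196),c(123,185),c(168,37))]
th,t,e=fit2(crn,w);print(np.degrees(th),t,e)
leg=np.array([.464,.294]);psi=np.radians(-36.4)
for fl in(1,-1):
  for tl in(35,40,45):
    for al in(75,60,45,30,15,0,-2):
        p,q=pose(leg,psi,np.radians(al),np.radians(tl),.04 if al==75 else 0,flip=fl); s=bot.ik(p,q)
        print(fl,tl,al,p.round(3),None if s is None else np.round(s,2))
E
```

```text
-36.1441282591708 [0.46514429 0.29004083] [0.0018285  0.00145191 0.00109479 0.00163264]
1 35 75 [0.227 0.233 0.165] None
1 35 60 [0.256 0.312 0.165] [ 0.73  0.24 -1.13 -0.38 -0.18 -2.88]
1 35 45 [0.268 0.365 0.165] [ 0.85  0.3  -0.95 -0.17 -0.38 -2.54]
1 35 30 [0.293 0.414 0.165] [ 0.9   0.38 -0.74  0.1  -0.51 -2.22]
1 35 15 [0.33  0.454 0.165] [ 0.91  0.48 -0.51  0.38 -0.58 -1.92]
1 35 0 [0.376 0.483 0.165] [ 0.88  0.59 -0.27  0.68 -0.61 -1.64]
1 35 -2 [0.383 0.486 0.165] [ 0.88  0.6  -0.24  0.71 -0.61 -1.6 ]
1 40 75 [0.218 0.226 0.155] None
1 40 60 [0.246 0.308 0.155] None
1 40 45 [0.257 0.364 0.155] [ 0.88  0.33 -1.03 -0.34 -0.44 -2.54]
1 40 30 [0.282 0.415 0.155] [ 0.94  0.4  -0.79 -0.02 -0.59 -2.21]
1 40 15 [0.319 0.458 0.155] [ 0.94  0.5  -0.54  0.33 -0.67 -1.9 ]
1 40 0 [0.367 0.49  0.155] [ 0.91  0.61 -0.27  0.67 -0.7  -1.6 ]
1 40 -2 [0.374 0.493 0.155] [ 0.91  0.63 -0.24  0.71 -0.7  -1.56]
1 45 75 [0.21  0.219 0.145] None
1 45 60 [0.236 0.304 0.145] None
1 45 45 [0.246 0.362 0.145] [ 0.91  0.38 -1.1  -0.53 -0.51 -2.55]
1 45 30 [0.271 0.416 0.145] [ 0.97  0.43 -0.84 -0.14 -0.6
[... 744 characters left out ...]
  0.33 -1.03 -0.34 -0.44  0.6 ]
-1 40 30 [0.282 0.415 0.155] [ 0.94  0.4  -0.79 -0.02 -0.59  0.93]
-1 40 15 [0.319 0.458 0.155] [ 0.94  0.5  -0.54  0.33 -0.67  1.24]
-1 40 0 [0.367 0.49  0.155] [ 0.91  0.61 -0.27  0.67 -0.7   1.54]
-1 40 -2 [0.374 0.493 0.155] [ 0.91  0.63 -0.24  0.71 -0.7   1.58]
-1 45 75 [0.21  0.219 0.145] None
-1 45 60 [0.236 0.304 0.145] None
-1 45 45 [0.246 0.362 0.145] [ 0.91  0.38 -1.1  -0.53 -0.51  0.59]
-1 45 30 [0.271 0.416 0.145] [ 0.97  0.43 -0.84 -0.14 -0.67  0.93]
-1 45 15 [0.31  0.462 0.145] [ 0.97  0.52 -0.56  0.27 -0.76  1.26]
-1 45 0 [0.358 0.496 0.145] [ 0.94  0.64 -0.27  0.66 -0.79  1.58]
-1 45 -2 [0.365 0.5   0.145] [ 0.94  0.66 -0.24  0.71 -0.78  1.62]
```

```bash
cat >> h.py <<'E'
leg=np.array([.4637,.2925]);psi=np.radians(-36.3)
def tilt(al): return np.radians(np.interp(np.degrees(al),[0,10,50,75],[40,40,35,22]))
def P(ald,back=0.,y=.1,h=.03,da=0,t=None): 
    a=np.radians(ald); return pose(leg,psi,a+np.radians(da),tilt(a) if t is None else np.radians(t),back,y,-1,h)
E
python3 - <<'E'
from h import *
def clear(p,q):
    z=R.from_quat(q).apply([0,0,1]);o=[]
    for s in np.linspace(0,.105,12):
        c=p+s*z; r=Rz(-psi)@(c[:2]-leg)
        d=np.array([max(-.103-r[0],0,r[0]-.043),max(-.018-r[1],0,r[1]-.148),max(.150-c[2],0,c[2]-.162)])
        o.append(np.linalg.norm(d))
    return min(o)
for al in(75,73,65,55,45,35,20,0):
  for bk in(0,.04):
    out=[]
    for t in(15,20,25,30,35,40):
        p,q=P(al,bk,t=t);s=bot.ik(p,q)
        out.append("%d:%s"%(t,"--" if s is None else "%.0f"%(1e3*clear(p,q))))
    print(al,bk,out)
p,q=P(73,.03); print(p,bot.ik(p,q))
p,q=P(73,.03,h=.2); print(p,bot.ik(p,q))
E
```

```text
75 0 ['15:72', '20:81', '25:90', '30:98', '35:--', '40:--']
75 0.04 ['15:111', '20:119', '25:126', '30:--', '35:--', '40:--']
73 0 ['15:69', '20:78', '25:87', '30:95', '35:--', '40:--']
73 0.04 ['15:108', '20:116', '25:123', '30:--', '35:--', '40:--']
65 0 ['15:59', '20:68', '25:77', '30:85', '35:--', '40:--']
65 0.04 ['15:97', '20:105', '25:113', '30:120', '35:--', '40:--']
55 0 ['15:50', '20:59', '25:68', '30:77', '35:85', '40:93']
55 0.04 ['15:86', '20:94', '25:102', '30:110', '35:117', '40:--']
45 0 ['15:51', '20:58', '25:66', '30:74', '35:82', '40:89']
45 0.04 ['15:81', '20:89', '25:97', '30:104', '35:111', '40:118']
35 0 ['15:50', '20:59', '25:67', '30:75', '35:83', '40:91']
35 0.04 ['15:82', '20:90', '25:98', '30:105', '35:111', '40:118']
20 0 ['15:41', '20:51', '25:60', '30:69', '35:78', '40:86']
20 0.04 ['15:78', '20:86', '25:95', '30:102', '35:109', '40:116']
0 0 ['15:15', '20:26', '25:37', '30:47', '35:57', '40:67']
0 0.04 ['15:54', '20:63', '25:73', '30:81', '35:90', '40:97']
[0.25734869 0.26341364 0.184895  ] [ 5.65561771e-01  1.19775070e-01 -1.05018745e+00 -2.77860435e-04
  2.93195928e-02 -6.90133110e-02]
[0.25734869 0.26341364 0.354895  ] [ 0.56556177 -0.14096712 -0.68803398  0.6226178   0.02931959 -0.06901331]
```

```bash
python3 - <<'E'
from h import *
bot.gripper_to(0.0)
p,q=P(73,.035,h=.2); s=np.array(bot.ik(p,q)); s0=s.copy(); s0[0]=1.16
bot.set_joints(s0); bot.set_joints(s)
p,q=P(73,.035,h=.035); bot.move_straight(p,q,speed=.15)
cv2.imwrite("pics/scene1.png",bot.capture("scene")[:,:,::-1]); 
a=cv2.resize(bot.capture("scene")[130:280,150:350,::-1],(800,600),interpolation=cv2.INTER_CUBIC)
cv2.imwrite("pics/crop2.png",a)
t=bot.get_state();print(t["clock"],t["force"],t["finger_gap"],t["position"],p)
E
```

```text
4.525 [-0.43178396 -0.80364467 -0.0847765 ] 4.712234322896587e-05 [0.25347028 0.26065098 0.19047343] [0.25333981 0.26042552 0.189895  ]
```

View pics/crop2.png

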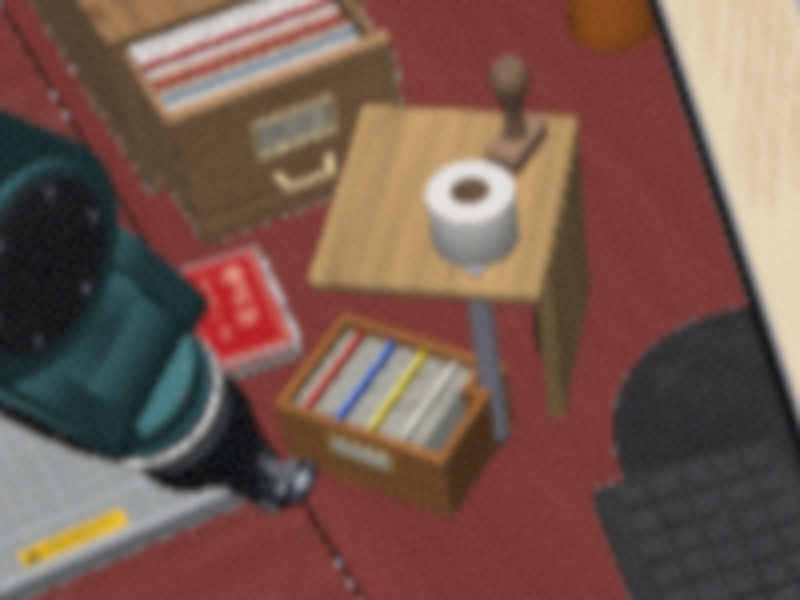

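The gripper tip, at (290,480) in the crop, stands in front of the outer end of the label face. The riser, the roll, the stamp and the ink pad are undisturbed. Next I make contact and swing most of the way.

```bash
python3 - <<'E'
from h import *
f0=bot.get_state()["force"]
p0,q=P(73,.035,h=.035);p,_=P(73,-.008,h=.035)
hit=bot.move_straight(p,q,speed=.04,contact_N=2)
t=bot.get_state();n=(p-p0)/np.linalg.norm(p-p0)
adv=(t["position"]-p0)@n; back=.035-adv
print(hit,"back",back,t["force"]-f0,t["clock"])
da=np.degrees(np.arctan2(-back,.1))  # tray yaw offset of the contact: positive back -> tray turned more
print("al at contact",73-da if 0 else 73+np.degrees(back/.1))
al=73+np.degrees(back/.1)
k=0
while al>14:
    al=max(al-3,14); p,q=P(al,h=.035)
    h=bot.move_straight(p,q,speed=.07,contact_N=14)
    t=bot.get_state(); f=Rz(-psi-np.radians(al))@(t["force"]-f0)[:2]; k+=1
    if k%2==0 or h: print(round(al,1),h,f.round(1),round(t["force"][2]-f0[2],1),round(t["clock"],2))
    if h: break
cv2.imwrite("pics/c3.png",cv2.resize(bot.capture("scene")[130:280,150:350,::-1],(800,600),interpolation=cv2.INTER_CUBIC))
E
```

```text
True back -0.007194773865787735 [0.03905069 0.71231239 0.75671712] 5.5333
al at contact 68.87769822939339
62.9 False [0.7 0.8] 0.1 6.25
56.9 False [ 0.8 -0. ] -0.2 6.82
50.9 False [0.8 0.3] 0.0 7.4
44.9 False [0.5 0.7] 0.4 8.0
38.9 False [0.3 1.2] 1.2 8.6
32.9 False [ 1.  -0.6] 0.4 9.2
26.9 False [0.6 0.7] -0.5 9.82
20.9 False [0.3 0.5] 0.0 10.43
14.9 False [0.5 0.5] 0.5 11.05
```

View pics/c3.png

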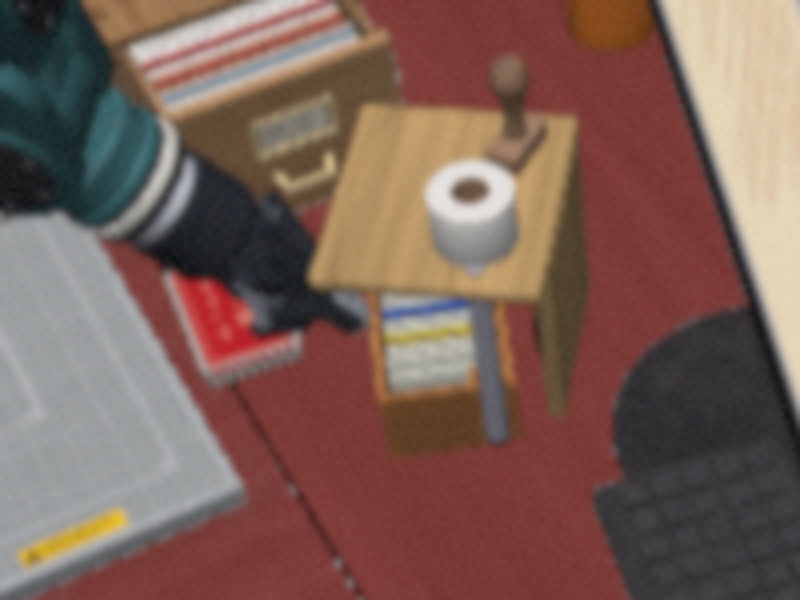

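The tray is swung nearly home. The leg at (485,370) is still in the slot and the finger is on the face at (350,320). The gripper is near the file box, so I check that clearance before going further.

```bash
python3 - <<'E'
from h import *
# box front face: scene crop coords /4 + (150,130); bottom corners, top corners
s=lambda x,y:(150+x/4,130+y/4)
b=ray("scene",s(205,240),0);print("bottom near corner",b, "bottom far",ray("scene",s(400,170),0))
for h in(.08,.1,.12,.15,.18):print(h,"top near",ray("scene",s(165,115),h),"far",ray("scene",s(388,38),h),"topcam",ray("top",(180,312),h),ray("top",(180,250),h))
for al in(14,7,0,-2):
    p,q=P(al,h=.035);z=R.from_quat(q).apply([0,0,1]);print(al,p.round(3),(p-.1*z).round(3),np.round(bot.ik(p,q),2))
E
```

```text
bottom near corner [0.36721662 0.57713809] bottom far [0.52291896 0.56975133]
0.08 top near [0.37382932 0.62817613] far [0.54870645 0.62131896] topcam [0.36148742 0.53658962] [0.53391662 0.54033208]
0.1 top near [0.36890407 0.60430024] far [0.54033577 0.59757817] topcam [0.36119882 0.53019643] [0.53106294 0.53388322]
0.12 top near [0.36397882 0.58042435] far [0.53196509 0.57383738] topcam [0.36091022 0.52380324] [0.52820926 0.52743435]
0.15 top near [0.35659095 0.54461051] far [0.51940907 0.53822619] topcam [0.36047732 0.51421345] [0.52392873 0.51776105]
0.18 top near [0.34920309 0.50879667] far [0.50685305 0.502615  ] topcam [0.36004443 0.50462366] [0.51964821 0.50808776]
14 [0.323 0.458 0.161] [0.264 0.483 0.239] [ 0.94  0.5  -0.52  0.36 -0.66  1.26]
7 [0.343 0.475 0.16 ] [0.287 0.506 0.237] [ 0.93  0.55 -0.4   0.52 -0.69  1.4 ]
0 [0.366 0.488 0.16 ] [0.314 0.526 0.237] [ 0.91  0.6  -0.27  0.67 -0.7   1.54]
-2 [0.373 0.492 0.16 ] [0.322 0.531 0.237] [ 0.91  0.62 -0.24  0.71 -0.7   1.58]
```

```bash
python3 - <<'E'
from h import *
f0=bot.get_state()["force"]
al=14
while al>-4:
    al-=1; p,q=P(al,h=.035)
    h=bot.move_straight(p,q,speed=.03,contact_N=8)
    t=bot.get_state(); f=Rz(-psi-np.radians(al))@(t["force"]-f0)[:2]
    print(al,h,f.round(1),round(t["force"][2]-f0[2],1),round(t["clock"],2))
    if h or -f[0]>7: break
cv2.imwrite("pics/c4.png",cv2.resize(bot.capture("scene")[130:280,150:350,::-1],(800,600),interpolation=cv2.INTER_CUBIC))
E
```

```text
13 False [0.2 0.2] 0.9 11.62
12 False [1.2 0.2] 0.0 11.9
11 False [ 0.5 -0.4] -0.5 12.18
10 False [1.2 0.1] -0.0 12.45
9 False [ 0.9 -0.6] 1.5 12.72
8 False [-0.2  1.4] 0.3 13.0
7 False [-0.2  0.3] 1.5 13.28
6 False [0.8 0.1] -0.2 13.55
5 False [0.6 0.2] -0.3 13.82
4 False [0.2 0.1] 0.7 14.1
3 False [0.1 0.7] 0.4 14.38
2 False [-0.1  0.2] 0.5 14.65
1 False [ 0.7 -0.2] 0.1 14.93
0 False [0.4 0.5] -0.2 15.2
-1 False [-0.4  0.5] -0.0 15.47
-2 True [-4.1 -0. ] 4.5 15.68
```

View pics/c4.png

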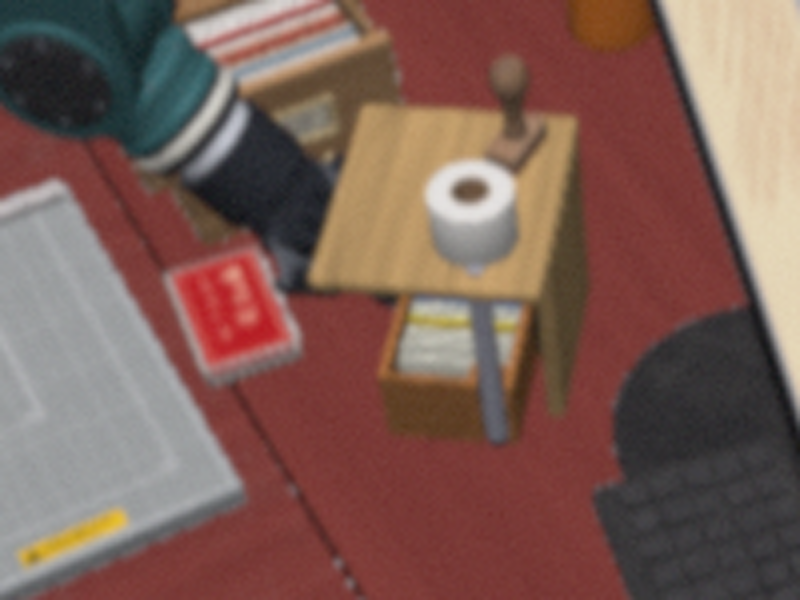

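The tray end now looks square to the riser, with the leg at (490,380) in the slot. First firm contact came at about -2°. Next I press in small steps to about 10 N.

```bash
python3 - <<'E'
from h import *
q=P(-2)[1]; n=np.array([*(Rz(psi)@[1,0]),0])
base=np.array([-.4,-.5,0.])
p=bot.get_state()["position"].copy(); p0=p.copy()
for i in range(14):
    p=p+n*.0007
    h=bot.move_straight(p,speed=.01,contact_N=8)
    bot.hold(.15); F=[];
    for _ in range(4): F.append(bot.get_state()["force"]); bot.hold(.02)
    F=np.mean(F,0)-base; t=bot.get_state(); r=Rz(-psi)@F[:2]
    print(i,h,"adv",round(float((t["position"]-p0)@n)*1e3,2),r.round(1),F[2].round(1),round(t["clock"],2))
    if -r[0]>9.3: break
bot.hold(.4); print(bot.get_state()["force"])
cv2.imwrite("pics/c5.png",cv2.resize(bot.capture("scene")[170:260,220:310,::-1],(600,600),interpolation=cv2.INTER_CUBIC))
E
```

```text
0 False adv 0.15 [-8.5  0.1] 2.8 16.2
1 False adv 0.4 [-15.   -1.1] 5.5 16.67
[-13.51794726   7.93510425   5.55888773]
```

```bash
python3 - <<'E'
from h import *
n=np.array([*(Rz(psi)@[1,0]),0])
p=bot.get_state()["position"].copy()
bot.move_straight(p-n*.00005,speed=.01);bot.hold(.5);print(bot.get_state()["force"])
p=bot.get_state()["position"].copy()
bot.move_straight(p-n*.07,speed=.05)
t=bot.get_state();print(t["force"],t["position"],t["clock"])
a=bot.capture("scene")[165:255,200:310,::-1];b=bot.capture("top")[215:335,180:300,::-1]
g=lambda i:cv2.resize(i,(398,398),interpolation=cv2.INTER_CUBIC)
cv2.imwrite("pics/c6.png",np.hstack([g(a),g(b)]))
E
```

```text
[-5.93502669  4.10598853  3.09341703]
[-0.12447189 -0.64788578  0.94950529] [0.31593815 0.53315028 0.16056255] 19.4333
```

View pics/c6.png

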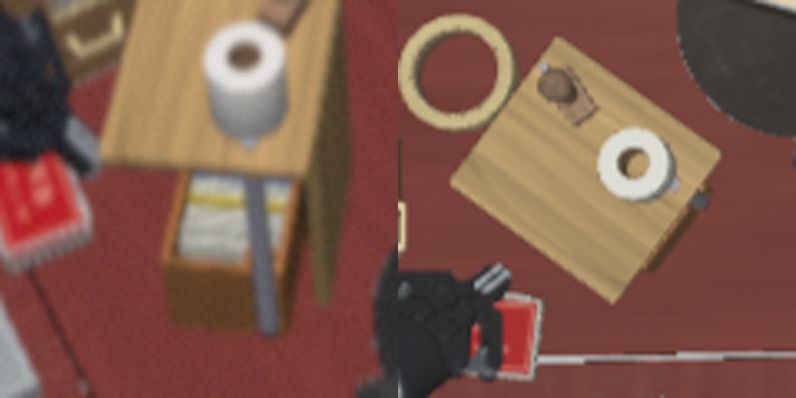

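The robot is clear. In the left panel the tray end is seen under the board with the leg at (260,260) in its slot, and the ink pad and roll are unmoved. I compare the tray's corner pixels with where they should be at home.

```bash
python3 - <<'E'
from h import *
m=bot.camera_model("scene")
img=cv2.resize(bot.capture("scene")[185:260,225:310,::-1],(765,675)if 0 else(680,600),interpolation=cv2.INTER_CUBIC)
for col,yaw in(((0,255,0),0),((0,0,255),5)):
  P3=[]
  for x,y,z in((-75,-5,60),(15,-5,60),(15,-5,0),(-75,-5,0)):
    w=leg+Rz(psi+np.radians(yaw))@[x/1e3,y/1e3]; P3.append([*w,z/1e3])
  px=cv2.projectPoints(np.array(P3),m["rvec"],m["tvec"],m["intrinsics"],None)[0][:,0]
  cv2.polylines(img,[((px-[225,185]+.5)*8).astype(int)],True,col,1)
cv2.imwrite("pics/c7.png",img)
E
```

```text
(no output)
```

View pics/c7.png

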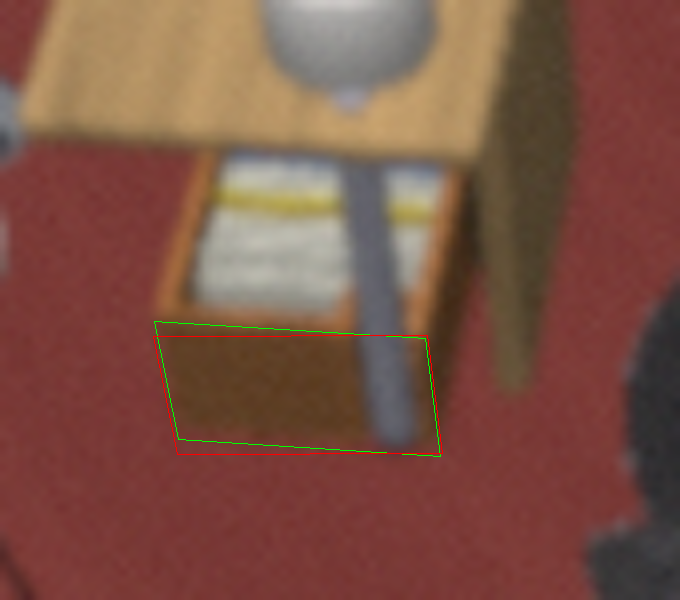

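The tray end is parallel to the home outline but offset about 1.5 px, which may be my leg estimate. I measure the bottom edge against the leg's foot numerically, along with the yaw.

```bash
python3 - <<'E'
from h import *
im=np.mean([bot.capture("scene").astype(float) for _ in range(4)],0)
s=im[:,:,0]-im[:,:,1]   # red desk: large; tray end dark brown: less; leg: ~0
def edge(c):
    col=s[225:250,c]; hi=np.median(s[244:250,c]); 
    r=np.arange(225,250); lo=np.median(s[230:236,c]); th=(hi+lo)/2
    i=[k for k in range(1,25) if col[k-1]<th<=col[k]][-1]
    return r[i-1]+(th-col[i-1])/(col[i]-col[i-1]),hi,lo
pts=[]
for c in range(249,281):
    try: e,hi,lo=edge(c)
    except IndexError: continue
    w=Rz(-psi)@(ray("scene",(c,e),0)-leg)
    print(c,round(e,2),int(hi),int(lo),(w*1e3).round(1))
E
```

```text
249 238.21 64 30 [-69.9  -0.3]
250 238.41 64 31 [-67.1  -0.8]
251 238.54 64 31 [-64.3  -1. ]
252 238.63 64 31 [-61.5  -1.1]
253 238.56 65 31 [-58.8  -0.6]
254 238.62 64 31 [-56.1  -0.6]
255 238.76 64 31 [-53.3  -0.8]
256 239.06 65 31 [-50.3  -1.7]
257 239.12 65 31 [-47.6  -1.7]
258 239.27 65 31 [-44.8  -2. ]
259 239.07 64 31 [-42.2  -1. ]
260 239.05 64 31 [-39.5  -0.7]
261 239.32 65 31 [-36.6  -1.5]
262 239.29 64 31 [-33.9  -1.1]
263 239.62 64 32 [-31.   -2.1]
264 239.54 64 31 [-28.3  -1.6]
265 239.65 64 31 [-25.6  -1.7]
266 239.66 65 32 [-22.8  -1.5]
267 239.73 65 32 [-20.1  -1.5]
268 239.84 65 32 [-17.3  -1.7]
269 240.03 65 27 [-14.5  -2.1]
270 239.26 65 15 [-12.2   0.8]
271 239.08 65 4 [-9.6  1.7]
272 240.02 65 0 [-6.4 -1.4]
273 240.57 65 0 [-3.3 -3.1]
274 240.75 66 0 [-0.5 -3.5]
275 240.69 65 4 [ 2.1 -3.1]
276 240.51 65 15 [ 4.7 -2.2]
277 240.48 65 26 [ 7.4 -1.9]
278 240.29 65 27 [10. -1.]
279 239.53 65 25 [12.3  1.9]
280 237.64 65 32 [14.   8.8]
```

```bash
python3 -c "
from station import bot
bot.hold(.3);print(bot.get_state()['force'],bot.get_state()['clock']);print(bot.sign_off())"
```

```text
[-0.05983537 -0.8523104  -0.07648497] 20.0833
the job is handed in; nothing more can be done
None
```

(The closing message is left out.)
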